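File a wood sample in the lever arch file

TASK

File the loose wood sample: lift the lever of the lever arch file until its rings spring open, thread the sample's two holes over the two posts and lower it flat onto the samples already there, then close the rings by pressing the lever down until it catches and lies fully home. The lever is thin bent sheet metal: when closing, only push it with the fingertips, never grip it, and press by feel without forcing it. Leave the tape, the mug and the cork block alone.

Things in the scene. Friction and masses are not known exactly. Their poses are not given: they have to be found in the camera images.
- file: lever arch file lying open, fixed on the bench: blue cover board 150 (x) x 320 (y) x 12 mm with a steel ring mechanism. Origin: on its underside, midway between the two posts; z up, +y towards the left post, +x away from the robot, towards the arches' hinge shaft (8 mm thick, along y at x 32, z 20 mm). The board spans x -75..75, y -205..115 mm. Open arches lean back, x over 40, z up to 75 mm
- seat (a point): centre of the top of the two smaller samples already filed (42 x 110 mm, fixed), at x -14, y 0, z 28 mm of the file; the loose sample's underside comes to lie here
- post_left (a point): top of the left post (6 mm thick, round-ended, upright, top 60 mm above the file's underside), at x 0, y +40 mm of the file
- post_right (a point): top of the right post, same kind, at x 0, y -40 mm of the file
- lever_pivot (a point): axis of the lever, at x 32, y -75, z 42 mm of the file, running along the file's x. The lever, a steel strip 16 mm wide, ends 85 mm from here in a crossbar along the file's x, 22 mm over its flat steel ends (10 mm thick), a black sleeve (13 mm thick) between. The strip is bent, differently each time: with the lever down the crossbar's centre is 26 to 58 mm above the file's underside, which is not measured
- lever (a joint): lever angle (rad): 0 = down on a hard stop, pointing along the file's -y, rings closed; 1.1 = up, leaning outward, rings open. Sprung over a dead point at about 0.06: below it a spring holds it down (about 1.5 N at the crossbar), above it drives it open by itself (up to 6 N at the crossbar, more with rubbing). Pressing with over 20 N bends it
- sample_center (a point): centre (half thickness) of the loose sample: brown wooden board 50 (x) x 120 (y) x 8 mm with two 9 mm holes 80 mm apart, lying flat on the bench, its +x edge with the holes away from the robot; axes are the board's own
- hole_left (a point): middle of the sample's left hole, x +15, y +40 mm from the sample's centre; it goes on the left post
- hole_right (a point): middle of the sample's right hole, x +15, y -40 mm from the sample's centre; it goes on the right post
- tape: roll of masking tape, 105 mm across, 19 mm high, lying flat; origin at its underside; to be left alone
- mug: white spotted mug, 78 mm wide, 93 mm high; origin at its underside; to be left alone
- cork: cork sanding block 108 x 121 x 32 mm; origin at its underside; to be left alone
There are look-alikes about, which are no part of the job. Of the things shaped like the part that bears sample_center, the wooden one is meant.

How it is judged:
On the way, in this order (a step that is already met when the one before it is completed fails the run):
1. the lever is up and the rings are open (value of joint lever above 0.9 rad), for 0.2 s.
2. the sample lies flat in the file with a post through each hole, the rings still open (horizontal distance between hole_left and post_left below 0.004 m and horizontal distance between hole_right and post_right below 0.004 m and z of sample_center in the frame of file between 0.028 and 0.0355 m and angle between the z axis of sample_center and the z axis of file, either way round below 0.06 rad and value of joint lever above 0.9 rad), for 0.2 s.
At the end, for the whole second after the job is handed in: The lever is back down on its stop (joint below 0.03 rad) with the rings closed; the sample is at rest and released, lying flat (within 0.06 rad, its centre no more than 3.5 mm above its full seat) on the filed samples, each hole's axis within 4 mm of its own post (left on left, right on right) (horizontal distance between hole_left and post_left below 0.004 m and horizontal distance between hole_right and post_right below 0.004 m and z of sample_center in the frame of file between 0.028 and 0.0355 m and angle between the z axis of sample_center and the z axis of file, either way round below 0.06 rad and value of joint lever below 0.03 rad and linear speed of sample below 0.02 m/s); the robot touches nothing.
It fails at once if the lever is forced or gripped while closing: with the sample in place, more than 20 N of contact between the fingers and the lever (horizontal distance between hole_left and post_left below 0.004 m and horizontal distance between hole_right and post_right below 0.004 m and z of sample_center in the frame of file below 0.0355 m and contact force between lever and the fingers above 20 N).
It fails at once if the tape, the mug or the cork block is pushed more than 30 mm away, or the mug tips (distance of any of tape, cork, mug from where it was at the start of the episode above 0.03 m or angle between mug's own z axis and vertical above 0.4 rad).
It also fails if it takes over 69 s, if anything falls off the work surface, if the arm or the gripper's body presses on something with over 40 N, if the wrist force passes 120 N, or if a joint passes its speed limit or range.

ROBOT

A 6-joint arm with a two-finger parallel gripper is mounted at the origin on a cart in front of the work surface, level with it; the furniture and walls round the work are solid. World frame = base frame: x ahead of the robot, y to its left, z up, the work surface at z = 0. Lengths are in m, angles in rad, forces in N, time in s.
With the tool pointing down it reaches from about 0.4 to 0.825 m from the base axis. Payload 7 kg.
Tool frame: the origin (TCP) lies at the very end of the fingers, on their centre line; the grasp point (between the pads) lies 19 mm behind it; z points along the fingers, y is the line along which they close (so a half turn about z gives the same grasp; the last joint's range is limited). The gripper opens to 85 mm and grips with 20 to 120 N. Pads are 22 mm wide; open, the fingers measure 114 mm over their backs; the gripper's body (76 mm by 85 mm) begins 54 mm behind the grasp point. The pads swing forward as they close: fully open they stand 13 mm farther back than shut.
Start: joints at [-0.994, 0.359, 0.012, 0, -1.224, -0.288], TCP at [0.192, -0.647, 0.231] pointing down, gripper open.
Joint ranges: [-3.07, 3.07], [-1.43, 2.12], [-1.02, 1.25], [-3.03, 1.67], [-3.05, -0], [-3.03, 3.03]. Speed limits (rad/s): [2.39, 2.39, 3.01, 3.14, 3.14, 3.14].

INTERFACE

Orientations are given as a 3x3 rotation matrix whose columns are the frame's x, y, z axes.
In Python, from cell import arm, viewer gives the robot as it stands.
- The arm moves only by the tool apply_moves, never from a script. Its argument "deltas" is a list of rows, each a list of 5 numbers: the shift along the tool's x, y, z in m, then the turn about the tool's z in rad, then the opening in per cent of the stroke, from 0 (shut) to 100 (fully open). A call has 1 to 10 rows; each row is the pose to reach, as a shift and turn from the pose commanded when the call began, along the tool's axes at that moment; what a row does not reach only later rows make up. A row lasts 1/10 s, in which the tool goes at most 50 mm and 8.59 degrees, less where a joint would pass 70% of its speed; a pose out of reach is approached as far as the arm can. A call with a gripper value outside its range is refused whole. The fingers move at their own pace and stop on an object; "squeeze" is the grip in N (left out, the last holds). Time passes only in rows, so rows that repeat a pose let the fingers close. It gives the time, the measured TCP pose, the force, the opening and the grip force at its end, in the units of the state.
- arm.sense(): the state, without advancing time (a new reading comes with each control period).
- viewer.capture(name): name is "scene" or "top"; returns the picture (400x640x3 uint8, red, green, blue); there is no depth.
- viewer.camera_params(name): a dict with "fx", "fy", "cx", "cy" (pixels), "rvec" (rotation vector, rad) and "tvec" (3), from world to camera coordinates, as OpenCV has them. Camera axes: x right, y down, z forward; pixel columns grow to the right and rows downward; lengths in m; the calibration is good to about 2 mm. A picture is of the moment at which its call begins. camera_params takes no time and is no camera call.
- arm.hand_in(): hands the job in; it is judged then, once.
The state is a dict: "t": time; "joint_positions": joint angles; "joint_vel": joint speeds; "effort": joint torques, N m; "position": TCP position; "tcp_rot": TCP orientation; "ft_force": force on the tool from outside, world axes, zero at the start; "moment": the same for the moment, N m; "finger_gap": finger opening in m; "grasp_force": force on a finger pad.
Only numpy, scipy, OpenCV 4.12 (cv2) and the standard library are available. Lean on these libraries where they do the work, as an engineer would, in place of code of your own. Each camera call takes 0.05 s, during which the arm holds its last target. There are 200 camera calls.

## Working session

There is one attempt and no reset: what is moved stays moved. The work goes in short steps, Python scripts to look and compute and a tool call to move; the robot and the scene stay as the last step left them, time stands still between calls to the robot, and variables do not carry over. Pictures are saved under pics/ and viewed, at most 10 in all, crops included, and the job is handed in when it is done.

Besides the shell and the picture viewer there is one more tool, called after "Request:" as name([rows], argument=value, ...), one row to a line, values as JSON. apply_moves: Moves the arm, as the interface text tells. Its arguments: {"type":"object","properties":{"deltas":{"type":"array","items":{"type":"array","items":{"type":"number"}}},"squeeze":{"type":"number"}},"required":["deltas"]}

```bash
mkdir -p pics; ls; cat > h.py <<'E'
import numpy as np,cv2
from cell import arm,viewer
def cam(n):
    p=viewer.camera_params(n); K=np.array([[p['fx'],0,p['cx']],[0,p['fy'],p['cy']],[0,0,1.]])
    R=cv2.Rodrigues(np.array(p['rvec'],float))[0]; return K,R,np.array(p['tvec'],float).ravel()
def ray(n,u,v,z):
    K,R,t=cam(n); c=-R.T@t; d=R.T@np.linalg.inv(K)@np.array([u,v,1.]); return c+d*(z-c[2])/d[2]
def proj(n,P):
    K,R,t=cam(n); q=(np.atleast_2d(P)@R.T+t)@K.T; return q[:,:2]/q[:,2:]
def tri(uv1,uv2,n1='scene',n2='top'):
    P=[]
    for n in(n1,n2):
        K,R,t=cam(n);P.append(K@np.c_[R,t])
    X=cv2.triangulatePoints(P[0],P[1],np.array(uv1,float).reshape(2,1),np.array(uv2,float).reshape(2,1));return (X[:3]/X[3]).ravel()
def snap(n,f):
    im=viewer.capture(n); cv2.imwrite('pics/'+f,im[:,:,::-1]); return im
E
python3 - <<'E'
from h import *
snap('scene','s0.png');snap('top','t0.png')
for n in('scene','top'):
    K,R,t=cam(n);print(n,K[0,0],-R.T@t,R[2])
s=arm.sense();print(s['t'],s['position'],s['tcp_rot'],s['ft_force'])
E
```

```text
pics
scene 434.46297071610525 [0.89422381 0.61189595 1.07920357] [-0.28669782 -0.47368582 -0.83272211]
top 465.03218041662853 [0.30671947 0.05475489 1.35608696] [ 1.89733985e-01  5.27406659e-04 -9.81835392e-01]
0.1 [ 0.19211311 -0.64665399  0.23045051] [[-9.58611901e-01 -2.84715506e-01 -5.51127654e-04]
 [-2.84716008e-01  9.58610910e-01  1.38518744e-03]
 [ 1.33932639e-04  1.48477203e-03 -9.99998889e-01]] [-0.65894436 -0.46485414 -0.02103971]
```

View pics/s0.png

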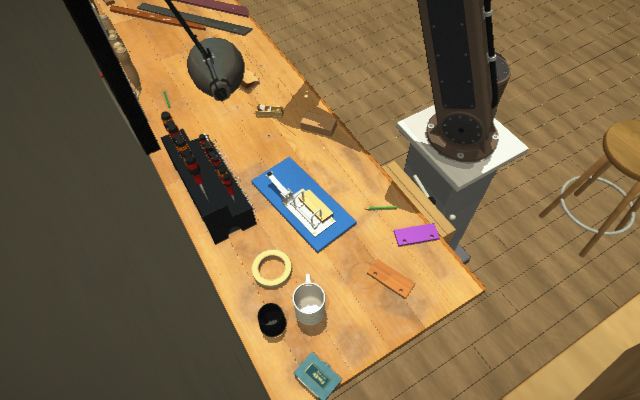

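View pics/t0.png

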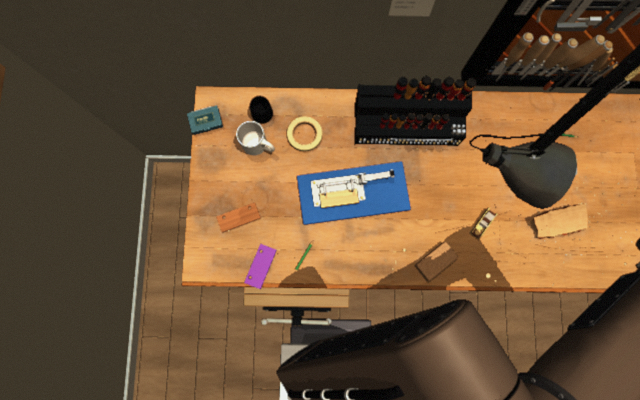

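The scene picture shows the file at (303,202), an orange-brown board with holes at (390,278) and a purple one at (416,235). The top picture shows the file at (353,192), the brown board at (239,217), the purple one at (261,266), and a dark brown piece at (437,262). The orange-brown wooden board with two holes fits the description; the purple one isn't wood. I'll confirm in an enlarged mosaic.

```bash
python3 - <<'E'
from h import *
s=cv2.imread('pics/s0.png');t=cv2.imread('pics/t0.png')
def c(im,x,y,w,h,W,H): return cv2.resize(im[y:y+h,x:x+w],(W,H),interpolation=cv2.INTER_CUBIC)
a=np.hstack([c(s,350,215,100,90,333,300),c(s,245,150,117,105,467,300)[:, :467]])
a=np.hstack([c(s,350,210,100,100,300,300),c(s,245,150,125,75,500,300)])
b=np.hstack([c(t,205,195,75,75,300,300),c(t,293,158,125,75,500,300)])
cv2.imwrite('pics/m0.png',np.vstack([a,b]))
E
```

```text
(no output)
```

View pics/m0.png

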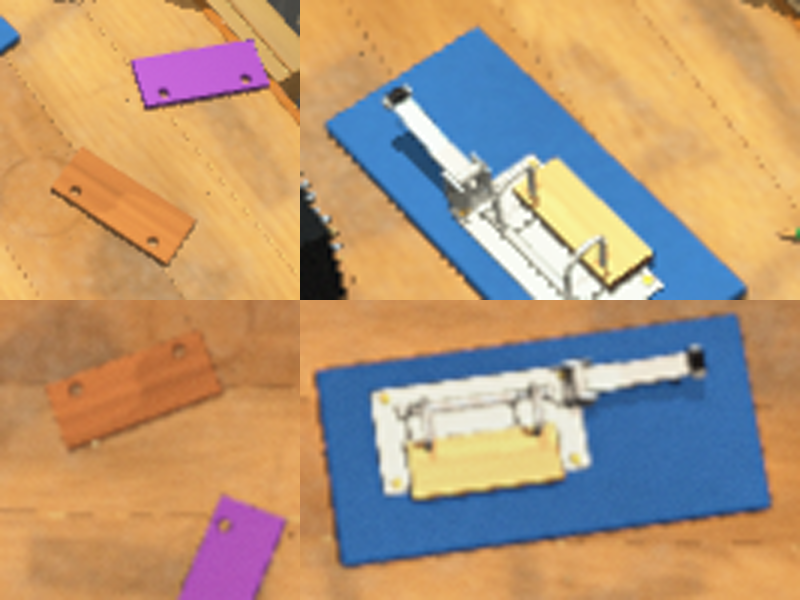

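The wooden board is confirmed, with its holes on the edge away from the robot: about (375,273) and (401,290) in scene, and (224,217) and (250,207) in top. The lever's black crossbar is at about (269.5,174) in scene and (392,173) in top.

```bash
cat > m.py <<'E'
from h import *
def biggest(m):
    c=max(cv2.findContours(m.astype(np.uint8),cv2.RETR_EXTERNAL,cv2.CHAIN_APPROX_NONE)[0],key=cv2.contourArea); return c[:,0,:].astype(float)
def plane_rect(n,m,z):
    c=biggest(m); P=np.array([ray(n,u,v,z)[:2] for u,v in c])
    r=cv2.minAreaRect((P*1000).astype(np.float32)); return r,cv2.boxPoints(r)
def roi(m,x0,y0,x1,y1):
    o=np.zeros_like(m);o[y0:y1,x0:x1]=m[y0:y1,x0:x1];return o
E
python3 - <<'E'
from m import *
I={n:cv2.imread(f'pics/{n[0]}0.png') for n in('scene','top')}
np.set_printoptions(precision=4,suppress=True)
for n,(fr,sr,br) in {'scene':((240,150,365,255),(360,255,420,302),(262,165,280,182)),'top':((290,155,420,230),(210,198,268,236),(384,165,400,182))}.items():
    im=I[n];h=cv2.cvtColor(im,cv2.COLOR_BGR2HSV);H,S,V=[h[...,i].astype(int) for i in range(3)]
    fm=roi((H>95)&(H<125)&(S>120),*fr)
    fm=cv2.morphologyEx(fm.astype(np.uint8),cv2.MORPH_CLOSE,np.ones((3,3)))
    r,b=plane_rect(n,fm,.012);print(n,'file',r);print(b)
    y0,x0=sr[1],sr[0]
    print('bench hsv',np.median(h[sr[1]:sr[1]+4,sr[0]:sr[0]+10].reshape(-1,3),0))
    c=(236,222) if n=='top' else (392,277)
    print('samp hsv',h[c[1]-2:c[1]+2,c[0]-2:c[0]+2].reshape(-1,3).mean(0))
    sm=roi((H<=13)&(S>130)&(V>70),*sr); sm=cv2.morphologyEx(sm.astype(np.uint8),cv2.MORPH_OPEN,np.ones((2,2)))
    r,b=plane_rect(n,sm,.008);print(n,'samp',r,sm.sum());print(b)
    d=roi(V<60,*br);ys,xs=np.nonzero(d);print('black',xs.mean(),ys.mean(),len(xs),xs.min(),xs.max(),ys.min(),ys.max())
E
```

```text
scene file ((588.0724487304688, -39.65782165527344), (147.8833770751953, 317.6319274902344), 8.95671272277832)
[[ 490.3066  105.7097]
 [ 539.7582 -208.0491]
 [ 685.8383 -185.0254]
 [ 636.3867  128.7334]]
bench hsv [ 16. 152. 212.]
samp hsv [ 14.1875 172.1875 226.25  ]
scene samp ((522.9461669921875, 284.8988952636719), (3.051299571990967, 2.6491193771362305), 54.54423141479492) 8
[[520.9822 284.4245]
 [523.1401 282.8878]
 [524.9101 285.3733]
 [522.7523 286.91  ]]
black 269.125 173.5 8 268 271 172 175
top file ((584.915771484375, -39.09416198730469), (146.23587036132812, 316.0111999511719), 8.879375457763672)
[[ 488.2852  105.7317]
 [ 537.063  -206.4922]
 [ 681.5463 -183.92  ]
 [ 632.7685  128.3039]]
bench hsv [ 14. 141. 180.]
samp hsv [ 11.9375 176.0625 201.125 ]
top samp ((504.11480712890625, 293.2034912109375), (54.89339065551758, 124.5467758178711), 21.625595092773438) 757
[[455.6498 340.9784]
 [501.5503 225.1982]
 [552.5798 245.4286]
 [506.6793 361.2088]]
black 391.90909090909093 172.63636363636363 11 391 393 171 174
```

```bash
cat >> m.py <<'E'
def samp(n,im,rr,z):
    a=cv2.cvtColor(im,cv2.COLOR_BGR2LAB)[...,1]; x0,y0,x1,y1=rr
    th,_=cv2.threshold(np.ascontiguousarray(a[y0:y1,x0:x1]),0,255,cv2.THRESH_OTSU)
    m=roi(a>th,*rr);c=biggest(m)
    r,b=plane_rect(n,m,z)
    # holes: dark blobs in the filled contour
    g=cv2.cvtColor(im,cv2.COLOR_BGR2GRAY).astype(float);f=np.zeros(g.shape,np.uint8);cv2.drawContours(f,[c.astype(int)],-1,1,-1);f=cv2.erode(f,np.ones((3,3)))
    w=np.clip(np.median(g[f>0])-25-g,0,None)*f
    k,l,_,_=cv2.connectedComponentsWithStats((w>0).astype(np.uint8))[:4]
    hs=[]
    for i in range(1,k):
        q=w*(l==i);ys,xs=np.nonzero(q);W=q[ys,xs];hs.append(((xs*W).sum()/W.sum(),(ys*W).sum()/W.sum(),len(xs)))
    return r,b,sorted(hs,key=lambda h:-h[2])[:3]
E
python3 - <<'E'
from m import *
np.set_printoptions(precision=4,suppress=True)
I={n:cv2.imread(f'pics/{n[0]}0.png') for n in('scene','top')}
for n,rr in {'scene':(360,255,420,302),'top':(212,198,266,236)}.items():
    r,b,hs=samp(n,I[n],rr,.008);print(n,r);print(b)
    for h in hs:print('hole',h,ray(n,h[0],h[1],.006))
X=tri((269.1,173.5),(391.9,172.6));print('bar',X,proj('scene',X),proj('top',X))
y=.156;R=np.array([[np.cos(y),-np.sin(y)],[np.sin(y),np.cos(y)]]);o=np.array([.5795,.0051])
print('bar in file',R.T@(X[:2]-o))
for z in(.03,.04,.05,.06,.07):
  print(z,R.T@(ray('top',391.9,172.6,z)[:2]-o),R.T@(ray('scene',269.1,173.5,z)[:2]-o))
E
```

```text
scene ((506.41900634765625, 293.9266357421875), (50.350830078125, 120.26274871826172), 21.650060653686523)
[[460.8349 340.5279]
 [505.2043 228.7491]
 [552.0031 247.3254]
 [507.6337 359.1041]]
hole (np.float64(374.92446043165467), np.float64(272.73741007194246), 8) [0.5338 0.2611 0.006 ]
hole (np.float64(400.4697674418605), np.float64(289.54418604651164), 8) [0.5041 0.3351 0.006 ]
top ((506.7743835449219, 296.93243408203125), (51.53303909301758, 119.8547134399414), 21.98208236694336)
[[460.4493 342.8583]
 [505.3129 231.7169]
 [553.0995 251.0066]
 [508.2359 362.1479]]
hole (np.float64(248.9090909090909), np.float64(206.22727272727272), 4) [0.5386 0.2668 0.006 ]
hole (np.float64(222.75), np.float64(216.25), 2) [0.5074 0.3421 0.006 ]
bar [ 0.6356 -0.1476  0.0564] [[269.0453 173.4835]] [[391.8668 172.6391]]
bar in file [ 0.0317 -0.1596]
0.03 [ 0.0377 -0.1648] [ 0.0219 -0.1777]
0.04 [ 0.0354 -0.1629] [ 0.0256 -0.1708]
0.05 [ 0.0332 -0.1609] [ 0.0292 -0.1639]
0.06 [ 0.0309 -0.159 ] [ 0.0329 -0.1569]
0.07 [ 0.0287 -0.1571] [ 0.0366 -0.15  ]
```

```bash
cat >> h.py <<'E'
def go(p,yaw=None):
    s=arm.sense();R=np.array(s['tcp_rot']);d=R.T@(np.array(p)-s['position'])
    a=np.arctan2(R[1,1],R[0,1]); t=0 if yaw is None else -((yaw-a+np.pi/2)%np.pi-np.pi/2)
    print('shift',d.round(4),'turn',round(t,4),'| at',np.round(s['position'],4),'F',np.round(s['ft_force'],1),'gap',round(s['finger_gap'],4),'grip',round(s['grasp_force'],1),'t',s['t'])
E
python3 -c "
from h import *
go((.6358,-.147,.15),.156)"
```

```text
shift [-0.5676  0.3525  0.0809] turn -1.4381 | at [ 0.1921 -0.6467  0.2305] F [-0.7 -0.5 -0. ] gap 0.0856 grip 0.0 t 0.1
```

Request:
apply_moves([
  [-0.04, 0.025, 0, -0.14, 60],
  [-0.08, 0.05, 0, -0.28, 60],
  [-0.12, 0.075, 0, -0.42, 60],
  [-0.16, 0.1, 0, -0.56, 60],
  [-0.2, 0.125, 0, -0.7, 60],
  [-0.24, 0.15, 0, -0.84, 60],
  [-0.28, 0.175, 0, -0.98, 60],
  [-0.32, 0.2, 0.02, -1.12, 60],
  [-0.36, 0.225, 0.03, -1.26, 60],
  [-0.4, 0.25, 0.04, -1.4, 60],
], squeeze=20)

```text
t: 1.1
position: [0.5051, -0.2916, 0.1906]
tcp_rot: [[0.123, -0.992, -0.001], [-0.992, -0.123, 0.0], [-0.0, 0.001, -1.0]]
ft_force: [1.0, -0.4, -0.0]
finger_gap: 0.0514
grasp_force: 0.0
```

```bash
python3 -c "
from h import *
go((.6358,-.147,.12),.156)"
```

```text
shift [-0.1273 -0.1476  0.0705] turn -0.0322 | at [ 0.5051 -0.2916  0.1906] F [ 1.  -0.4 -0. ] gap 0.0514 grip 0.0 t 1.1
```

Request:
apply_moves([
  [-0.03, -0.035, 0.01, -0.03, 60],
  [-0.06, -0.07, 0.02, -0.03, 60],
  [-0.09, -0.105, 0.04, -0.03, 60],
  [-0.12, -0.14, 0.06, -0.03, 60],
  [-0.127, -0.148, 0.07, -0.032, 60],
  [-0.127, -0.148, 0.07, -0.032, 60],
])

```text
t: 1.7
position: [0.6361, -0.1482, 0.1184]
tcp_rot: [[0.152, -0.988, -0.004], [-0.988, -0.152, 0.0], [-0.001, 0.004, -1.0]]
ft_force: [-1.4, -0.8, -0.8]
finger_gap: 0.0511
grasp_force: 0.0
```

```bash
python3 -c "
from h import *
go((.6358,-.147,.048),.156)
a=snap('scene','s1.png');b=snap('top','t1.png')
print(proj('scene',[arm.sense()['position']]),proj('top',[arm.sense()['position']]))
c=lambda im,x,y:cv2.resize(im[y:y+75,x:x+100,::-1],(400,300),interpolation=cv2.INTER_CUBIC)
cv2.imwrite('pics/m1.png',np.hstack([c(a,220,120),c(b,340,130)]))"
```

```text
shift [-0.0012 -0.0001  0.0705] turn -0.0037 | at [ 0.6361 -0.1482  0.1184] F [-1.4 -0.8 -0.8] gap 0.0511 grip 0.0 t 1.7
[[265.94954155 159.06438254]] [[396.38885612 166.83080453]]
```

View pics/m1.png

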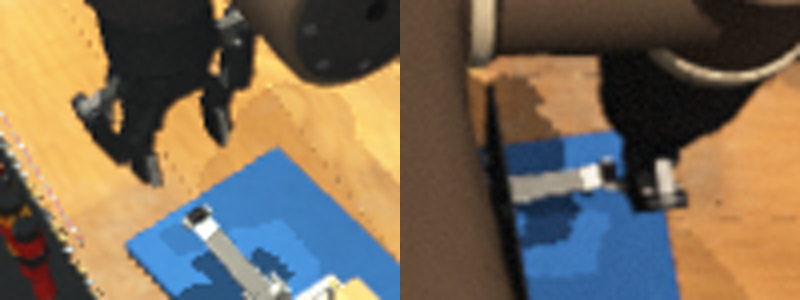

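The fingertips at scene (257,165) and (276,155) straddle the crossbar axis as planned, so I'm going down and gripping.

Request:
apply_moves([
  [-0.001, 0, 0.03, 0, 60],
  [-0.001, 0, 0.06, 0, 60],
  [-0.001, 0, 0.075, 0, 60],
  [-0.001, 0, 0.075, 0, 60],
  [-0.001, 0, 0.075, 0, 15],
  [-0.001, 0, 0.075, 0, 15],
  [-0.001, 0, 0.075, 0, 15],
  [-0.001, 0, 0.075, 0, 15],
  [-0.001, 0, 0.075, 0, 15],
], squeeze=25)

```text
t: 2.7
position: [0.636, -0.1497, 0.0484]
tcp_rot: [[0.149, -0.989, 0.0], [-0.989, -0.149, -0.001], [0.001, -0.0, -1.0]]
ft_force: [-4.6, -2.3, 5.8]
finger_gap: 0.0208
grasp_force: 24.2
```

Request:
apply_moves([
  [-0.001, 0, -0.008, 0, 15],
  [-0.004, 0, -0.016, 0, 15],
  [-0.008, 0, -0.024, 0, 15],
  [-0.012, 0, -0.032, 0, 15],
])

```text
t: 3.1
position: [0.6339, -0.1374, 0.0799]
tcp_rot: [[0.149, -0.989, -0.0], [-0.989, -0.149, -0.0], [0.0, 0.0, -1.0]]
ft_force: [-4.3, 0.0, 2.5]
finger_gap: 0.0208
grasp_force: 25.7
```

```bash
python3 -c "
from h import *
go((.6358,-.147,.048),.156)"
```

```text
shift [ 0.0098 -0.0004  0.0319] turn -0.0063 | at [ 0.6339 -0.1374  0.0799] F [-4.3  0.   2.5] gap 0.0208 grip 25.7 t 3.1
```

Request:
apply_moves([
  [-0.005, 0, -0.007, 0, 15],
  [-0.01, 0, -0.0135, 0, 15],
  [-0.0165, 0, -0.019, 0, 15],
  [-0.023, 0, -0.0245, 0, 15],
  [-0.03, 0, -0.029, 0, 15],
  [-0.038, 0, -0.033, 0, 15],
  [-0.042, 0, -0.0345, 0, 15],
  [-0.042, 0, -0.0345, 0, 15],
])

```text
t: 3.9
position: [0.6276, -0.0954, 0.1143]
tcp_rot: [[0.15, -0.989, -0.0], [-0.989, -0.15, -0.001], [0.001, 0.0, -1.0]]
ft_force: [-4.5, -3.9, 3.4]
finger_gap: 0.0206
grasp_force: 27.5
```

```bash
python3 -c "
from h import *
go((.6358,-.147,.048),.156)
a=snap('scene','s2.png');b=snap('top','t2.png')
c=lambda im,x,y:cv2.resize(im[y:y+75,x:x+100,::-1],(400,300),interpolation=cv2.INTER_CUBIC)
cv2.imwrite('pics/m2.png',np.hstack([c(a,240,130),c(b,320,140)]))"
```

```text
shift [ 0.0522 -0.0004  0.0663] turn -0.0054 | at [ 0.6276 -0.0954  0.1143] F [-4.5 -3.9  3.4] gap 0.0206 grip 27.5 t 3.9
```

View pics/m2.png

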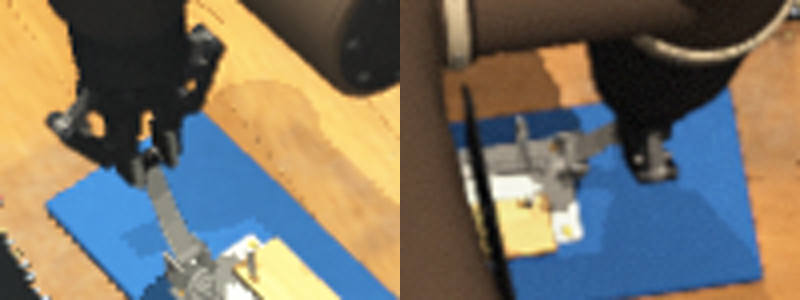

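The lever is gripped upright at scene (278,170) and the rings are open with the arches leaning back. I'll release it and go up.

Request:
apply_moves([
  [0, 0, 0, 0, 60],
  [0, 0, 0, 0, 60],
  [0, 0, 0, 0, 60],
  [0, 0, -0.04, 0, 60],
  [0, 0, -0.08, 0, 70],
  [0, 0, -0.09, 0, 70],
])

```text
t: 4.6
position: [0.631, -0.0955, 0.2082]
tcp_rot: [[0.15, -0.989, 0.008], [-0.989, -0.15, -0.0], [0.001, -0.008, -1.0]]
ft_force: [1.1, 0.7, 1.0]
finger_gap: 0.0594
grasp_force: 0.0
```

```bash
python3 -c "
from h import *
go((.5066,.2955,.08),np.radians(21.8))"
```

```text
shift [-0.4054  0.0651  0.1271] turn -0.2295 | at [ 0.631  -0.0955  0.2082] F [1.1 0.7 1. ] gap 0.0594 grip 0.0 t 4.6
```

Request:
apply_moves([
  [-0.045, 0.007, 0, -0.05, 75],
  [-0.09, 0.014, 0, -0.1, 75],
  [-0.135, 0.021, 0, -0.15, 75],
  [-0.18, 0.028, 0, -0.2, 75],
  [-0.225, 0.035, 0, -0.23, 75],
  [-0.27, 0.042, 0, -0.23, 75],
  [-0.315, 0.049, 0, -0.23, 75],
  [-0.36, 0.056, 0.04, -0.23, 75],
  [-0.4, 0.065, 0.08, -0.23, 75],
  [-0.405, 0.065, 0.125, -0.23, 75],
])

```text
t: 5.6
position: [0.5047, 0.2966, 0.0884]
tcp_rot: [[0.374, -0.928, 0.004], [-0.928, -0.374, 0.004], [-0.003, -0.006, -1.0]]
ft_force: [1.0, 0.5, -0.3]
finger_gap: 0.0642
grasp_force: 0.0
```

```bash
python3 -c "
from h import *
go((.5066,.2955,.02),np.radians(21.8))
a=snap('scene','s3.png');b=snap('top','t3.png')
c=lambda im,x,y:cv2.resize(im[y:y+75,x:x+100,::-1],(400,300),interpolation=cv2.INTER_CUBIC)
cv2.imwrite('pics/m3.png',np.vstack([np.hstack([c(a,340,230),c(b,190,170)]),np.hstack([c(a,245,155),c(b,310,150)])]))"
```

```text
shift [ 0.0019 -0.001   0.0684] turn 0.0024 | at [0.5047 0.2966 0.0884] F [ 1.   0.5 -0.3] gap 0.0642 grip 0.0 t 5.6
```

View pics/m3.png

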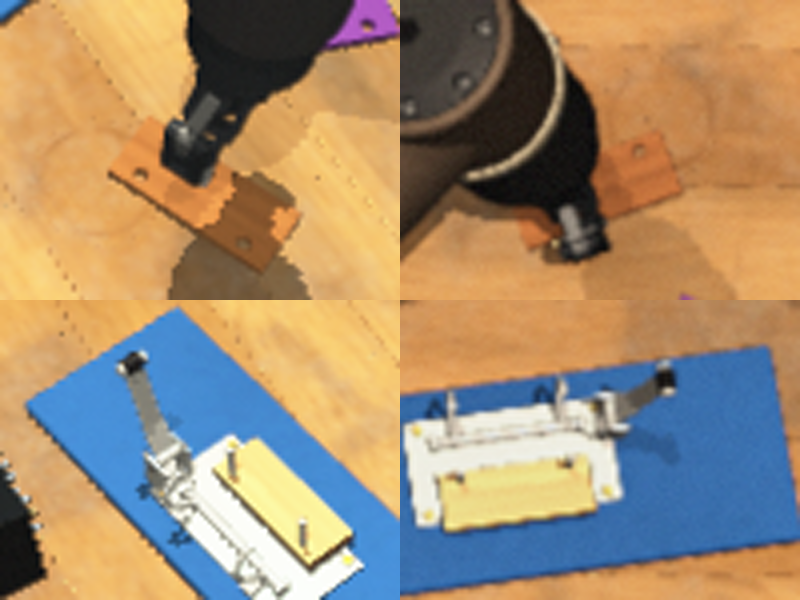

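The fingers hover over the board's middle, with the holes at scene (375,273) and (401,291). The rings are open, with bare posts near (303,193) and (320,209). I'm going down to the board with a force check.

Request:
apply_moves([
  [0.002, -0.001, 0.03, 0, 75],
  [0.002, -0.001, 0.06, 0, 75],
  [0.002, -0.001, 0.075, 0, 75],
  [0.002, -0.001, 0.08, 0, 75],
  [0.002, -0.001, 0.084, 0, 75],
  [0.002, -0.001, 0.084, 0, 75],
])

```text
t: 6.3
position: [0.5067, 0.2912, 0.0044]
tcp_rot: [[0.371, -0.929, 0.001], [-0.929, -0.371, 0.001], [-0.001, -0.001, -1.0]]
ft_force: [0.2, 0.3, -0.8]
finger_gap: 0.0637
grasp_force: 0.0
```

```bash
python3 - <<'E'
from m import *
go((.5066,.2955,.0),np.radians(21.8))
y=.156;R=np.array([[np.cos(y),-np.sin(y)],[np.sin(y),np.cos(y)]]);o=np.array([.5795,.0051])
P=[np.r_[o+R@np.array([0,s]),z] for s in(.04,-.04) for z in(.028,.06)]
print(proj('scene',P).round(1));print(proj('top',P).round(1))
g=cv2.imread('pics/s3.png')
for n,x,yy in(('s',296,188),('s',313,204)):
    print(cv2.cvtColor(g,cv2.COLOR_BGR2HSV)[yy:yy+20,x:x+13,1])
E
```

```text
shift [-0.0041 -0.0015  0.0044] turn -0.0007 | at [0.5067 0.2912 0.0044] F [ 0.2  0.3 -0.8] gap 0.0637 grip 0.0 t 6.3
[[320.6 216.3]
 [320.4 210.2]
 [303.1 198.6]
 [302.5 192.3]]
[[324.6 194.6]
 [324.7 192.4]
 [351.8 190.9]
 [352.5 188.6]]
[[170 169 169 170 166 138 100  95 167 169 169 168 164]
 [168 169 168 163 113  16   7  11  91 168 163 119  46]
 [168 166 140  84  14  15  86  99  29  87  80  58 100]
 [163 118  23   2   9  17 106 132  69  13  80 100 102]
 [ 87  13   8   9  10  15   8  44  95  99 102 101 100]
 [  2   8   8   8  11  31  24  94 105 101  99 100 102]
 [  8   8   8   8  14  60  26  88 106 104 101  99 100]
 [  7   8  10  15  53  94  23  89 117 106 103 100 100]
 [  6   9  33  77  94  99  30  76 125 114 103 103 100]
 [  6  11  93  90  90  99  69  72 111  92  99 104 103]
 [  6   9  39 115  90  94  92  73 100  87  93  99 102]
 [  6   6  10  42 114  96 127 123 127  88  85  90  92]
 [  6   6   5  10  56 113  96 126 125  94  89  86  89]
 [  6   5   5   8  25  57 113  88  91  95  94  88  86]
 [  6   6   5   5   9  24  41 112  86  90  96  93  88]
 [  5   6   5   6   5   5   9  59 1
[... 641 characters left out ...]
90  88  90  99  35 100  99  96  94  92]
 [123  94  93  94  90  90  99  40  98 101  97  96  93]
 [ 83 120  94  93  90  92  96  40 103 114  99  97  95]
 [ 25  87 121  92  93  94 100  40 102 110  98  99  98]
 [  7  25  87 118  91  95 102  28  85  90  96  98  97]
 [  5   8  26  85 120  89  99  75 107  86  90  97  96]
 [  5   5   8  26  83 120  95 102 127  91  89  96  95]
 [  4   4   5   7  26  89 123 100 129 121  88  94 104]
 [  4   4   4   5   8  26  84 124  93  89  94 130 144]
 [  4   4   4   4   5   8  23  87 123 103 135 116  45]
 [  4   4   4   3   4   4   8  23  82 132  95  35  23]
 [  4   4   4   3   4   4   4   7  25  56  33  23   5]
 [  8   4   3   5   4   3   4   4   7  22  21   4   4]]
```

Request:
apply_moves([
  [-0.004, -0.001, 0.002, 0, 70],
  [-0.004, -0.001, 0.004, 0, 70],
  [-0.004, -0.001, 0.005, 0, 70],
  [-0.004, -0.001, 0.005, 0, 70],
])

```text
t: 6.7
position: [0.5054, 0.295, -0.0015]
tcp_rot: [[0.371, -0.929, 0.0], [-0.929, -0.371, 0.0], [-0.0, -0.0, -1.0]]
ft_force: [-0.4, -0.7, 0.5]
finger_gap: 0.0597
grasp_force: 0.0
```

Request:
apply_moves([
  [0, 0, 0.001, 0, 70],
  [0, 0, 0.0015, 0, 50],
  [0, 0, 0.0015, 0, 50],
  [0, 0, 0.0015, 0, 50],
  [0, 0, 0.0015, 0, 50],
], squeeze=40)

```text
t: 7.2
position: [0.5056, 0.295, -0.0026]
tcp_rot: [[0.371, -0.929, 0.0], [-0.929, -0.371, 0.0], [-0.0, -0.0, -1.0]]
ft_force: [-1.6, -0.5, 5.9]
finger_gap: 0.0487
grasp_force: 43.0
```

Request:
apply_moves([
  [0, 0, -0.01, 0, 50],
  [0, 0, -0.03, 0, 50],
  [0, 0, -0.06, 0, 50],
  [0, 0, -0.1, 0, 50],
  [0, 0, -0.12, 0, 50],
  [0, 0, -0.12, 0, 50],
])

```text
t: 7.8
position: [0.507, 0.2964, 0.1211]
tcp_rot: [[0.371, -0.928, 0.005], [-0.928, -0.371, 0.005], [-0.002, -0.006, -1.0]]
ft_force: [-0.8, -0.5, -1.1]
finger_gap: 0.0487
grasp_force: 41.8
```

```bash
python3 -c "
from h import *
go((.5647,.0028,.12),.156)
snap('scene','s4.png');snap('top','t4.png')"
```

```text
shift [ 0.294   0.0555 -0.    ] turn 0.2244 | at [0.507  0.2964 0.1211] F [-0.8 -0.5 -1.1] gap 0.0487 grip 41.8 t 7.8
```

Request:
apply_moves([
  [0.03, 0.006, 0, 0.03, 50],
  [0.065, 0.012, 0, 0.06, 50],
  [0.1, 0.02, 0, 0.1, 50],
  [0.14, 0.027, 0, 0.15, 50],
  [0.18, 0.035, 0, 0.2, 50],
  [0.22, 0.042, 0, 0.224, 50],
  [0.255, 0.048, 0, 0.224, 50],
  [0.28, 0.053, 0, 0.224, 50],
  [0.294, 0.0555, 0.01, 0.224, 50],
  [0.294, 0.0555, 0.03, 0.224, 50],
])

```text
t: 8.9
position: [0.5633, -0.0002, 0.0863]
tcp_rot: [[0.153, -0.988, 0.001], [-0.988, -0.153, 0.0], [-0.0, -0.001, -1.0]]
ft_force: [-0.4, 0.3, -0.1]
finger_gap: 0.0486
grasp_force: 41.8
```

Request:
apply_moves([
  [0, 0, 0, 0, 50],
  [0, 0, 0, 0, 50],
])

```text
t: 9.1
position: [0.5622, 0.0014, 0.0859]
tcp_rot: [[0.156, -0.988, -0.003], [-0.988, -0.156, -0.001], [0.001, 0.003, -1.0]]
ft_force: [-0.0, 0.8, 1.1]
finger_gap: 0.0488
grasp_force: 41.7
```

```bash
python3 -c "
from h import *
go((.5647,.0028,.09),.156)
a=snap('scene','s5.png');b=snap('top','t5.png')
c=lambda im,x,y:cv2.resize(im[y:y+75,x:x+100,::-1],(400,300),interpolation=cv2.INTER_CUBIC)
cv2.imwrite('pics/m5.png',np.vstack([np.hstack([c(a,255,160),c(b,290,140)])]))"
```

```text
shift [-0.001  -0.0027 -0.0041] turn 0.0004 | at [0.5622 0.0014 0.0859] F [-0.   0.8  1.1] gap 0.0488 grip 41.7 t 9.1
```

View pics/m5.png

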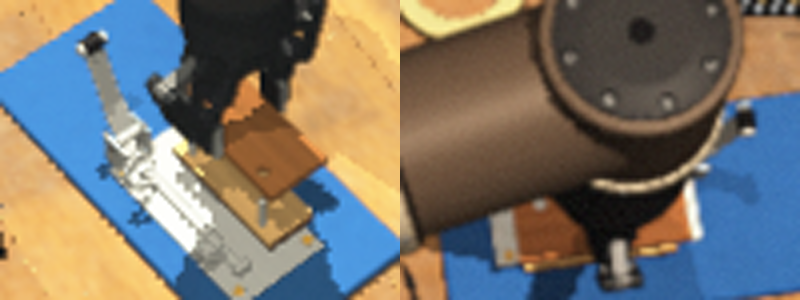

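The board is held over the posts. The left hole shows at scene (321,202) and top (325,191), with the left post just under it in scene. I'll measure this precisely.

```bash
python3 - <<'E'
from m import *
np.set_printoptions(precision=4,suppress=True)
y=.156;R=np.array([[np.cos(y),-np.sin(y)],[np.sin(y),np.cos(y)]]);o=np.array([.5795,.0051])
for n,c in(('scene',(321,202)),('top',(325,191))):
    im=cv2.imread(f'pics/{n[0]}5.png');h=cv2.cvtColor(im,cv2.COLOR_BGR2GRAY)
    x0,y0=c[0]-6,c[1]-6;print(h[y0:y0+13,x0:x0+13])
    print(n,'pred',proj(n,[np.r_[o+R@np.array([0,.04]),.097]]))
    # left-end corners on top plane, brown mask
    hs=cv2.cvtColor(im,cv2.COLOR_BGR2HSV)
    for u,v in((c[0],c[1]),):print(R.T@(ray(n,u,v,.0965)[:2]-o))
print('corners pred scene',proj('scene',[np.r_[o+R@np.array(q),z] for q in((.010,.06),(-.04,.06)) for z in(.089,.097)]))
print('corners pred top',proj('top',[np.r_[o+R@np.array(q),z] for q in((.010,.06),(-.04,.06),(.01,-.06),(-.04,-.06)) for z in(.097,)]))
E
```

```text
[[106 105 105 104 107 109 106 104  99 100  99 104 105]
 [105 107 104 105 104 106 109 106 104 100 100 101 102]
 [105 105 105 105 105 104 106 108 106 103 100 101 101]
 [108 106 105 106 105 105 104 105 108 105 104 101  98]
 [106 106 106 106 105 106 104 104 107 108 106 102 100]
 [ 98 106 106 104  99  91  99 102 104 106 107 107 104]
 [ 79  97 107 104  86  81  84  90 105 104 106 107 106]
 [ 95  79  97 104 103 120 115  99 107 105 104 105 107]
 [113  95  79  96 106 107 104 106 108 107 105 103 105]
 [119 114  95  79  98 104 106 106 106 108 107 104  99]
 [121 118 114  95  80  98 105 106 106 104 105 100  77]
 [132 125 119 115  95  76  97 105 104 100  83  79  88]
 [169 159 122 119 114  93  76  97  98  82  80 106 122]]
scene pred [[320.2333 202.9001]]
[-0.0037  0.0388]
[[ 62  62  62  60  57  55  55  50  51  50  46  46  43]
 [ 62  58  55  58  52  49  49  47  46  44  40  37  37]
 [ 54  52  50  50  49  44  43  40  37  35  36  31  25]
 [ 48  48  47  41  39  41  34  36  28  25  20  18  14]
 [ 39  39  40  41  43  60  62  61  44  29  13  14  13]
 [ 37  35  43  54  92 122 125 102  80  52  27  18  13]
 [ 52  63  75  81 114 139 139 105  85  72  51  26  15]
 [ 79  84  83  84  93 108 104  89  78  79  72  51  26]
 [ 83  82  80  81  80  80  81  80  80  86  84  77  51]
 [ 86  80  84  84  85  84  83  84  89  84  87  87  73]
 [ 90  85  86  86  85  83  85  86  84  80  84  83  85]
 [ 88  80  85  82  81  81  82  76  79  80  76  78  78]
 [ 89  78  80  78  78  75  74  74  79  78  75  81  79]]
top pred [[324.8882 189.6769]]
[-0.0036  0.0402]
corners pred scene [[322.179  211.2372]
 [322.1424 209.6381]
 [336.1581 201.2557]
 [336.2007 199.6246]]
corners pred top [[317.2353 187.1459]
 [319.7123 204.7522]
 [360.0401 181.3582]
 [362.8233 198.8745]]
```

Request:
apply_moves([
  [-0.001, -0.0025, 0.004, 0, 50],
  [-0.001, -0.0025, 0.008, 0, 50],
  [-0.001, -0.0025, 0.012, 0, 50],
  [-0.001, -0.0025, 0.012, 0, 50],
])

```text
t: 9.6
position: [0.5648, 0.0027, 0.0743]
tcp_rot: [[0.155, -0.988, -0.001], [-0.988, -0.155, -0.0], [0.0, 0.001, -1.0]]
ft_force: [-0.0, 0.2, -1.2]
finger_gap: 0.0486
grasp_force: 41.8
```

```bash
cat > k.py <<'E'
from m import *
import sys
np.set_printoptions(precision=4,suppress=True)
go((.5647,.0028,.074),.156)
y=.156;R=np.array([[np.cos(y),-np.sin(y)],[np.sin(y),np.cos(y)]]);o=np.array([.5795,.0051])
zt=arm.sense()['position'][2]+.0106
p=arm.sense()['position'][:2];print('tcp in file mm',1000*(R.T@(p-o)))
for n in('scene','top'):
    im=snap(n,f'{n[0]}{sys.argv[1]}.png');h=cv2.cvtColor(im,cv2.COLOR_RGB2GRAY)
    c=proj(n,[np.r_[o+R@np.array([0,.04]),zt]])[0];x0,y0=(c.round()-6).astype(int);print(n,'pred',c,'origin',x0,y0);print(h[y0:y0+13,x0:x0+13])
    for dc in((0,0),(1,0),(0,1)):print(dc,1000*(R.T@(ray(n,c[0]+dc[0],c[1]+dc[1],zt)[:2]-o)),end=' ')
    print()
E
python3 k.py 6
```

```text
shift [-0.0001  0.0001  0.0003] turn 0.0001 | at [0.5648 0.0027 0.0743] F [-0.   0.2 -1.2] gap 0.0486 grip 41.8 t 9.6
tcp in file mm [-14.8697  -0.0658]
scene pred [320.3041 205.3461] origin 314 199
[[107 106 104 105 105 108 109 105 101 100 100 102 104]
 [105 107 105 105 104 106 108 109 105 100  99 101 102]
 [106 106 105 107 106 103 106 108 108 104 102 100 100]
 [108 105 107 107 106 106 104 105 107 108 105 100  99]
 [106 108 106 105 105 107 105 104 105 108 108 105 102]
 [ 91 105 107 106 105 101  99  98 104 105 107 107 105]
 [ 80  93 106 105  97  78  82  86 102 104 105 107 108]
 [109  80  92 103  93 102 118 105  98 106 104 106 107]
 [127 108  80  91 105 100 101  94 106 108 107 105 105]
 [132 127 108  80  91 106 106 105 106 107 108 105 103]
 [160 134 126 109  80  91 104 105 105 106 105 102  84]
 [164 159 130 127 109  77  91 105 104 103 100  83  81]
 [163 158 133 133 125 101  78  90  99  84  74  87 113]]
(0, 0) [ 0. 40.] (1, 0) [-2.0829 41.7743] (0, 1) [ 2.0916 42.5084] 
top pred [324.8384 190.5743] origin 319 185
[[ 64  64  58  60  57  57  55  54  54  50  51  46  43]
 [ 60  58  57  57  56  51  48  46  48  44  43  40  38]
 [ 55  55  53  51  45  44  47  41  40  36  37  32  22]
 [ 54  47  48  46  39  45  39  40  30  24  20  19  14]
 [ 44  40  42  36  47  66  66  64  43  24  12  14   9]
 [ 36  39  47  57 104 130 129 100  65  38  12  17  13]
 [ 49  61  72  80 120 144 136 100  78  57  30  15  16]
 [ 75  80  83  80  96 109 100  84  83  77  51  28  14]
 [ 82  83  81  83  80  84  82  80  84  85  77  56  25]
 [ 82  82  82  81  85  84  86  86  89  84  84  80  52]
 [ 84  88  86  87  86  82  86  84  81  84  82  83  74]
 [ 84  84  81  84  83  83  78  79  79  78  76  78  77]
 [ 77  81  79  75  79  81  79  77  81  74  77  78  80]]
(0, 0) [ 0. 40.] (1, 0) [-0.3828 37.2336] (0, 1) [-2.824  40.3972]
```

Request:
apply_moves([
  [0, 0, 0.005, 0, 50],
  [0, 0, 0.01, 0, 50],
  [0, 0, 0.014, 0, 50],
  [0, 0, 0.017, 0, 50],
  [0, 0, 0.019, 0, 50],
  [0, 0, 0.021, 0, 50],
  [0, 0, 0.021, 0, 50],
])

```text
t: 10.4
position: [0.5647, 0.0023, 0.0535]
tcp_rot: [[0.155, -0.988, -0.001], [-0.988, -0.155, -0.001], [0.0, 0.001, -1.0]]
ft_force: [-0.8, -2.9, -2.7]
finger_gap: 0.0487
grasp_force: 41.6
```

Request:
apply_moves([
  [0.0005, 0, 0.002, 0, 50],
  [0.0005, 0, 0.004, 0, 50],
  [0.0005, 0, 0.006, 0, 50],
  [0.0005, 0, 0.008, 0, 50],
  [0.0005, 0, 0.008, 0, 50],
])

```text
t: 10.9
position: [0.565, 0.0021, 0.0455]
tcp_rot: [[0.155, -0.988, -0.001], [-0.988, -0.155, -0.0], [0.0, 0.001, -1.0]]
ft_force: [-1.7, -2.3, -2.4]
finger_gap: 0.0485
grasp_force: 41.7
```

Request:
apply_moves([
  [0.0003, 0, 0.003, 0, 50],
  [0.0003, 0, 0.006, 0, 50],
  [0.0003, 0, 0.009, 0, 50],
  [0.0003, 0, 0.012, 0, 50],
  [0.0003, 0, 0.015, 0, 50],
  [0.0003, 0, 0.017, 0, 50],
  [0.0003, 0, 0.018, 0, 50],
  [0.0003, 0, 0.019, 0, 50],
])

```text
t: 11.7
position: [0.5652, 0.0018, 0.0268]
tcp_rot: [[0.155, -0.988, -0.0], [-0.988, -0.155, -0.0], [0.0, 0.0, -1.0]]
ft_force: [-4.5, -3.9, 1.9]
finger_gap: 0.0487
grasp_force: 42.1
```

Request:
apply_moves([
  [0, 0, 0.001, 0, 50],
  [0, 0, 0.001, 0, 66],
  [0, 0, 0.001, 0, 66],
  [0, 0, 0.001, 0, 66],
  [0, 0, -0.01, 0, 66],
  [0, 0, -0.04, 0, 66],
  [0, 0, -0.08, 0, 66],
  [0, 0, -0.12, 0, 66],
  [0, 0, -0.15, 0, 66],
  [0.02, 0, -0.16, 0, 30],
])

```text
t: 12.7
position: [0.5706, -0.0165, 0.1923]
tcp_rot: [[0.158, -0.987, 0.008], [-0.987, -0.158, 0.002], [-0.0, -0.008, -1.0]]
ft_force: [0.4, -0.9, -1.4]
finger_gap: 0.0433
grasp_force: 0.0
```

Request:
apply_moves([
  [0.05, -0.02, 0, 0, 0],
  [0.09, -0.04, 0, 0, 0],
  [0.13, -0.05, 0, 0, 0],
  [0.17, -0.05, 0, 0, 0],
  [0.2, -0.05, 0, 0, 0],
  [0.2, -0.05, 0, 0, 0],
])

```text
t: 13.3
position: [0.6492, -0.2113, 0.1872]
tcp_rot: [[0.152, -0.988, 0.0], [-0.988, -0.152, -0.001], [0.001, -0.0, -1.0]]
ft_force: [0.0, -0.2, 0.1]
finger_gap: -0.0002
grasp_force: 0.0
```

```bash
python3 -c "
from h import *
go((.6276,-.0954,.16),.156)
a=snap('scene','s7.png');b=snap('top','t7.png')
c=lambda im,x,y:cv2.resize(im[y:y+75,x:x+100,::-1],(400,300),interpolation=cv2.INTER_CUBIC)
cv2.imwrite('pics/m7.png',np.vstack([np.hstack([c(a,255,160),c(b,310,140)])]))
I={'scene':a,'top':b}
for n,c in(('scene',(278,170)),('top',(376,169))):
    V=I[n].max(2);x0,y0=c[0]-10,c[1]-10;ys,xs=np.nonzero(V[y0:y0+21,x0:x0+21]<55);print(n,xs.mean()+x0,ys.mean()+y0,len(xs))
"
```

```text
shift [-0.1178  0.0037  0.0272] turn -0.0034 | at [ 0.6492 -0.2113  0.1872] F [ 0.  -0.2  0.1] gap -0.0002 grip 0.0 t 13.3
scene 278.3 170.7 10
top nan nan 0<string>:9: RuntimeWarning: Mean of empty slice.
  ret = ret.dtype.type(ret / rcount)
```

View pics/m7.png

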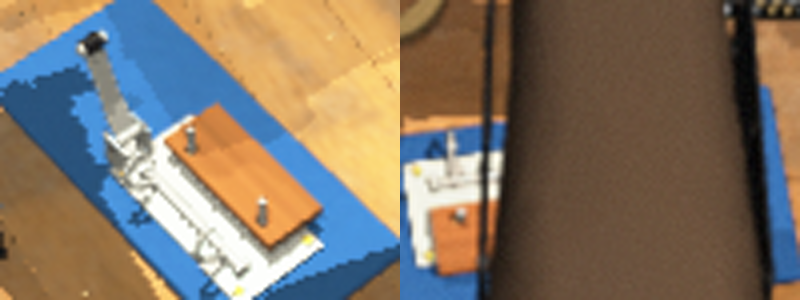

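The board sits over both posts, with the posts poking through at scene about (302,193) and (320,213). The lever is still up, its bar at (278,171). Next I plan the closing push.

```bash
python3 - <<'E'
from m import *
np.set_printoptions(precision=4,suppress=True)
y=.156;R=np.array([[np.cos(y),-np.sin(y)],[np.sin(y),np.cos(y)]]);o=np.array([.5795,.0051])
t=cv2.imread('pics/t3.png').max(2);ys,xs=np.nonzero(t[162:178,368:386]<60);u=(xs.mean()+368,ys.mean()+162);print(u,len(xs))
s=cv2.imread('pics/s3.png').max(2);ys,xs=np.nonzero(s[162:180,268:288]<60);w=(xs.mean()+268,ys.mean()+162);print(w)
X=tri(w,u);f=R.T@(X[:2]-o);print(X,f,np.degrees(np.arctan2(X[2]-.042,-(f[1]+.075))),np.hypot(X[2]-.042,f[1]+.075))
# sample flatness: corners of top face expected at z .036
q=[np.r_[o+R@np.array(p),.036] for p in((.01,.06),(-.04,.06),(-.04,-.06),(.01,-.06))]
print(proj('scene',q))
r,b,_=samp('scene',cv2.imread('pics/s7.png'),(292,182,340,225),.036)
print(r);print(np.array([R.T@(p/1000-o) for p in b])*1000)
E
```

```text
(np.float64(375.46153846153845), np.float64(169.3846153846154)) 13
(np.float64(277.9230769230769), np.float64(170.69230769230768))
[ 0.627  -0.0926  0.1243] [ 0.0317 -0.1039] 70.66023925502516 0.08725262343318511
[[322.411  221.3889]
 [335.8873 211.6174]
 [309.3088 185.5548]
 [295.9986 194.5681]]
((567.3483276367188, 1.5516014099121094), (50.43489456176758, 121.55558013916016), 8.4334135055542)
[[-37.2364  59.3802]
 [-38.3073 -62.1706]
 [ 12.1256 -62.6149]
 [ 13.1965  58.936 ]]
```

Request:
apply_moves([
  [-0.04, 0.003, 0, 0, 0],
  [-0.08, 0.003, 0, 0, 0],
  [-0.12, 0.003, 0, 0, 0],
  [-0.146, 0.003, 0, 0, 0],
  [-0.146, 0.003, 0.02, 0, 0],
  [-0.146, 0.003, 0.05, 0, 0],
  [-0.146, 0.003, 0.068, 0, 0],
  [-0.146, 0.003, 0.068, 0, 0],
  [-0.146, 0.003, 0.068, 0, 0],
], squeeze=20)

```text
t: 14.3
position: [0.6236, -0.0631, 0.1199]
tcp_rot: [[0.157, -0.988, 0.001], [-0.988, -0.157, -0.0], [0.0, -0.001, -1.0]]
ft_force: [0.7, 1.1, 0.8]
finger_gap: -0.0
grasp_force: 0.0
```

```bash
cat > f.py <<'E'
from h import *
y=.156;R=np.array([[np.cos(y),-np.sin(y)],[np.sin(y),np.cos(y)]]);o=np.array([.5795,.0051])
s=arm.sense();p=np.array(s['position']);print('file mm',(R.T@(p[:2]-o)*1000).round(1),(p[2]*1000).round(1),'F',np.round(s['ft_force'],1),s['t'])
E
python3 f.py
```

```text
file mm [ 33.  -74.2] 119.9 F [0.7 1.1 0.8] 14.3
```

Request:
apply_moves([
  [0.004, 0.001, 0.001, 0, 0],
  [0.008, 0.001, 0.002, 0, 0],
  [0.012, 0.001, 0.003, 0, 0],
  [0.016, 0.001, 0.004, 0, 0],
  [0.02, 0.001, 0.005, 0, 0],
  [0.024, 0.001, 0.006, 0, 0],
  [0.027, 0.001, 0.007, 0, 0],
])

```text
t: 15.0
position: [0.6265, -0.0907, 0.1114]
tcp_rot: [[0.155, -0.988, -0.0], [-0.988, -0.155, 0.001], [-0.001, 0.0, -1.0]]
ft_force: [0.3, 4.5, -2.7]
finger_gap: -0.0004
grasp_force: 1.8
```

```bash
python3 f.py
```

```text
file mm [  31.5 -102. ] 111.4 F [ 0.3  4.5 -2.7] 15.0
```

Request:
apply_moves([
  [0.004, 0, 0, 0, 0],
  [0.008, 0, 0, 0, 0],
  [0.012, 0, 0, 0, 0],
  [0.016, 0, 0.003, 0, 0],
  [0.02, 0, 0.0055, 0, 0],
  [0.025, 0, 0.0085, 0, 0],
])

```text
t: 15.6
position: [0.6305, -0.1153, 0.1033]
tcp_rot: [[0.155, -0.988, 0.0], [-0.988, -0.155, 0.001], [-0.001, -0.0, -1.0]]
ft_force: [-1.4, 6.9, 1.7]
finger_gap: 0.0003
grasp_force: 2.6
```

```bash
python3 f.py
```

```text
file mm [  31.7 -126.9] 103.3 F [-1.4  6.9  1.7] 15.6
```

Request:
apply_moves([
  [0.003, 0, 0.003, 0, 0],
  [0.006, 0, 0.006, 0, 0],
  [0.009, 0, 0.009, 0, 0],
  [0.012, 0, 0.0125, 0, 0],
  [0.015, 0, 0.016, 0, 0],
])

```text
t: 16.1
position: [0.6332, -0.1301, 0.0876]
tcp_rot: [[0.156, -0.988, 0.001], [-0.988, -0.156, 0.0], [-0.0, -0.001, -1.0]]
ft_force: [-1.4, 5.5, 6.0]
finger_gap: 0.0
grasp_force: 2.7
```

```bash
python3 f.py
```

```text
file mm [  32.  -141.9] 87.6 F [-1.4  5.5  6. ] 16.1
```

Request:
apply_moves([
  [0.003, 0, 0.003, 0, 0],
  [0.006, 0, 0.006, 0, 0],
  [0.009, 0, 0.009, 0, 0],
  [0.0115, 0, 0.012, 0, 0],
  [0.014, 0, 0.015, 0, 0],
  [0.016, 0, 0.018, 0, 0],
])

```text
t: 16.7
position: [0.6353, -0.1465, 0.0691]
tcp_rot: [[0.155, -0.988, -0.0], [-0.988, -0.155, -0.0], [0.0, 0.0, -1.0]]
ft_force: [-0.1, 2.9, 1.7]
finger_gap: -0.0002
grasp_force: 1.2
```

```bash
python3 f.py
```

```text
file mm [  31.6 -158.4] 69.1 F [-0.1  2.9  1.7] 16.7
```

Now down in small steps by feel.

Request:
apply_moves([
  [0.001, 0, 0.002, 0, 0],
  [0.001, 0, 0.004, 0, 0],
  [0.001, 0, 0.005, 0, 0],
  [0.001, 0, 0.005, 0, 0],
])

```text
t: 17.1
position: [0.6349, -0.1472, 0.0639]
tcp_rot: [[0.155, -0.988, -0.001], [-0.988, -0.155, -0.0], [-0.0, 0.001, -1.0]]
ft_force: [-0.5, -0.2, -0.1]
finger_gap: 0.0004
grasp_force: 0.2
```

Request:
apply_moves([
  [0, 0, 0.001, 0, 0],
  [0, 0, 0.002, 0, 0],
  [0, 0, 0.002, 0, 0],
])

```text
t: 17.4
position: [0.6351, -0.1469, 0.0621]
tcp_rot: [[0.155, -0.988, -0.001], [-0.988, -0.155, 0.0], [-0.0, 0.001, -1.0]]
ft_force: [0.3, -0.5, -0.0]
finger_gap: -0.0001
grasp_force: 0.0
```

Request:
apply_moves([
  [0, 0, 0.001, 0, 0],
  [0, 0, 0.001, 0, 0],
])

```text
t: 17.6
position: [0.6353, -0.1469, 0.0612]
tcp_rot: [[0.155, -0.988, -0.0], [-0.988, -0.155, 0.0], [-0.0, 0.0, -1.0]]
ft_force: [0.3, -0.8, -0.3]
finger_gap: 0.0001
grasp_force: 0.0
```

Request:
apply_moves([
  [0, 0, 0.001, 0, 0],
  [0, 0, 0.001, 0, 0],
])

```text
t: 17.8
position: [0.6353, -0.147, 0.0603]
tcp_rot: [[0.155, -0.988, -0.0], [-0.988, -0.155, 0.0], [-0.0, 0.0, -1.0]]
ft_force: [0.3, -0.3, 0.2]
finger_gap: 0.0001
grasp_force: 0.0
```

Request:
apply_moves([
  [0, 0, 0.001, 0, 0],
  [0, 0, 0.001, 0, 0],
])

```text
t: 18.0
position: [0.6353, -0.147, 0.0593]
tcp_rot: [[0.155, -0.988, -0.0], [-0.988, -0.155, 0.0], [-0.0, 0.0, -1.0]]
ft_force: [0.3, 0.2, -0.3]
finger_gap: -0.0004
grasp_force: 0.0
```

Request:
apply_moves([
  [0, 0, 0.001, 0, 0],
  [0, 0, 0.001, 0, 0],
])

```text
t: 18.2
position: [0.6353, -0.147, 0.0583]
tcp_rot: [[0.155, -0.988, -0.0], [-0.988, -0.155, 0.0], [-0.0, 0.0, -1.0]]
ft_force: [-0.1, 0.5, 0.1]
finger_gap: -0.0
grasp_force: 0.0
```

Request:
apply_moves([
  [0, 0, 0.001, 0, 0],
  [0, 0, 0.001, 0, 0],
])

```text
t: 18.4
position: [0.6356, -0.147, 0.0576]
tcp_rot: [[0.155, -0.988, 0.0], [-0.988, -0.155, -0.0], [0.0, -0.0, -1.0]]
ft_force: [-0.2, -0.3, 1.2]
finger_gap: -0.0004
grasp_force: 0.6
```

```bash
python3 -c "
from h import *
a=snap('scene','s8.png');b=snap('top','t8.png')
c=lambda im,x,y:cv2.resize(im[y:y+75,x:x+100,::-1],(400,300),interpolation=cv2.INTER_CUBIC)
cv2.imwrite('pics/m8.png',np.vstack([np.hstack([c(a,240,150),c(b,340,140)])]))
"
```

```text
(no output)
```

View pics/m8.png

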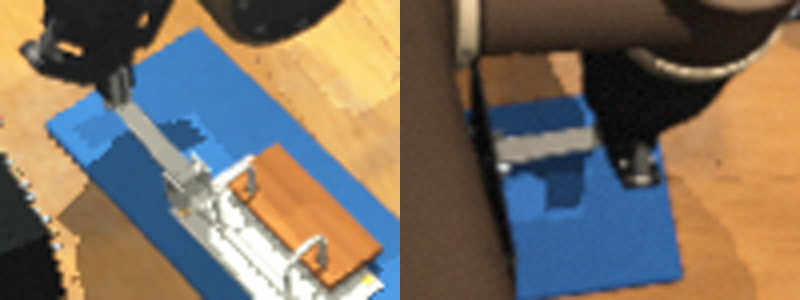

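The rings are closed over the posts at scene (301,195) and (320,214), and the fingertip sits on the bar at (269,172) with light contact. I'll press a little further.

Request:
apply_moves([
  [0, 0, 0.0007, 0, 0],
  [0, 0, 0.0007, 0, 0],
])

```text
t: 18.7
position: [0.6357, -0.147, 0.0574]
tcp_rot: [[0.156, -0.988, 0.001], [-0.988, -0.156, -0.0], [0.0, -0.001, -1.0]]
ft_force: [-1.2, -0.6, 5.0]
finger_gap: -0.0002
grasp_force: 2.8
```

Request:
apply_moves([
  [0, 0, 0.0005, 0, 0],
  [0, 0, 0.0005, 0, 0],
])

```text
t: 18.9
position: [0.6359, -0.147, 0.0573]
tcp_rot: [[0.156, -0.988, 0.001], [-0.988, -0.156, -0.0], [0.0, -0.001, -1.0]]
ft_force: [-1.3, 1.1, 8.7]
finger_gap: 0.0002
grasp_force: 4.0
```

Hard stop reached at 8.7 N. I'm backing off straight up.

Request:
apply_moves([
  [0, 0, -0.005, 0, 0],
  [0, 0, -0.03, 0, 0],
  [0, 0, -0.07, 0, 0],
  [0.04, 0, -0.1, 0, 0],
  [0.08, 0, -0.12, 0, 0],
  [0.12, 0, -0.12, 0, 0],
  [0.12, 0, -0.12, 0, 0],
  [0.12, 0, -0.12, 0, 0],
])

```text
t: 19.7
position: [0.6535, -0.2665, 0.1755]
tcp_rot: [[0.153, -0.988, -0.001], [-0.988, -0.153, 0.0], [-0.001, 0.001, -1.0]]
ft_force: [-0.1, -0.4, -0.0]
finger_gap: -0.0003
grasp_force: 0.0
```

```bash
python3 -c "
from h import *
a=snap('scene','s9.png')
c=lambda im,x,y:cv2.resize(im[y:y+90,x:x+120,::-1],(800,600),interpolation=cv2.INTER_CUBIC)
cv2.imwrite('pics/m9.png',c(a,240,150))
V=a.max(2);ys,xs=np.nonzero(V[165:182,262:280]<60);print(xs.mean()+262,ys.mean()+165,len(xs))
print(arm.sense()['t'],arm.sense()['ft_force'])
"
```

```text
269.2 173.6 5
19.75 [0.55789566 0.75811868 0.07363253]
```

View pics/m9.png

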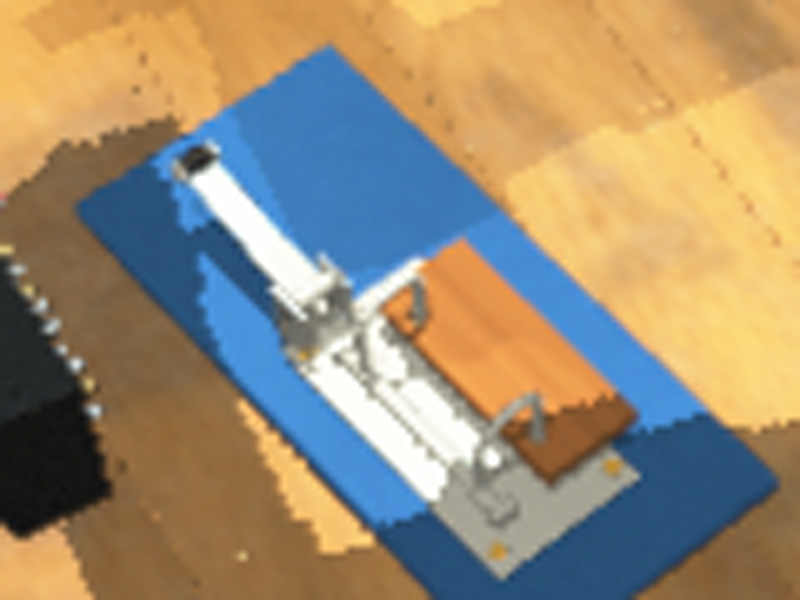

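The crossbar is back at (269.2,173.6), its starting down position. The rings are closed and the board lies flat on the posts, so I'm handing in.

```bash
python3 -c "
from cell import arm
print(arm.hand_in())"
```

```text
the job is handed in; nothing more can be done
None
```

The sample is filed on both posts, the rings are closed and the lever is down on its stop; I handed the job in at about 20 s, and no verdict came back.

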